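# Power up the vacuum seed counter and start a count

## Robot

A 6-joint arm with a two-finger parallel gripper is mounted at the origin on the work surface. World frame = base frame: x ahead of the robot, y to its left, z up, the work surface at z = 0. Lengths are in m, angles in degrees, forces in N, time in s.
With the tool pointing down it reaches from about 0.275 to 0.725 m from the base axis. Payload 15.9 kg.
Tool frame: the origin (TCP) lies at the very end of the fingers, on their centre line; the grasp point (between the pads) lies 19 mm behind it; z points along the fingers, y is the direction in which the jaws open and shut (so a half turn about z gives the same grasp; the last joint's range is limited). The gripper opens to 85 mm and grips with 20 to 120 N. Pads are 22 mm wide; open, the fingers measure 114 mm over their backs; the gripper's body (76 mm by 85 mm) begins 54 mm behind the grasp point. The pads swing forward as they close: fully open they stand 13 mm farther back than shut.
Start: joints at [-63.083, 12.198, -1.971, 75.831, 0, 90], TCP at [0.226, -0.446, 0.231] pointing down, gripper open.
Joint ranges: [-170.91, 170.91], [-42.67, 98.43], [-65.05, 77.54], [-120.47, 116.71], [-90, 82.35], [-180, 180]. Speed limits (degrees/s): [108.29, 108.29, 136.94, 147.25, 180, 180].

## Interface

Orientations are given as [roll, pitch, yaw] about the fixed x, y, z axes, in that order (R = Rz(yaw) Ry(pitch) Rx(roll)).
In Python, from workcell import env gives the robot as it stands. The module is installed in compiled form; this text tells all that it offers.
- The arm moves only by the shell command python3 -m inch 'ROWS' [FORCE]. ROWS is JSON, a list of rows, each a list of 5 numbers: the opening, from 0 (shut) to 1 (fully open), then the shift along the world's x, y, z each as a share of 500 mm, from -1 to 1, then the turn about the world's z as a share of pi/2 rad, from -1 to 1. In form: [[grip, dx, dy, dz, yaw], ...]. A call has 1 to 10 rows; each row shifts and turns the commanded pose from where the row before left it; what a row does not reach is not made up. A row lasts 1/12 s, in which the tool goes at most 41.7 mm and 7.16 degrees, less where a joint would pass 70% of its speed; a pose out of reach is approached as far as the arm can. A call with a number of a shift or a turn outside -1 to 1 is refused whole. A call with a gripper value outside its range is refused whole. The fingers move at their own pace and stop on an object; FORCE is the grip in N (left out, the last holds). Time passes only in rows, so rows that do not move let the fingers close. It gives the time, the measured TCP pose, the force and the opening at its end, in the units of the state.
- env.get_obs(): the state, without advancing time (a new reading comes with each control period).
- env.grab_frame(name): name is "side" or "top" or "wrist"; returns the picture (400x640x3 uint8, red, green, blue); there is no depth.
- env.get_calibration(name): a dict with "fx", "fy", "cx", "cy" (pixels), "dist" ([k1, k2, p1, p2, k3] as OpenCV has them; the pictures are not rectified), "cam_to_world" (4x4, takes a point from camera to world coordinates). Camera axes: x right, y down, z forward; pixel columns grow to the right and rows downward; lengths in m; the calibration is good to about 2 mm. A picture is of the moment at which its call begins: read the wrist's pose just before it. get_calibration takes no time and is no camera call; for the wrist camera it gives the pose at the moment of the call.
- env.close_job(): hands the job in, once; it reports no verdict.
Trained networks look in the newest picture that a camera, given by its name, has taken for a name from the list of things; names that differ only in an ending like _2 or _b are one class to them, and where a whole thing is asked for, a point or a joint stands for the part that bears it (a point fixed in the world has none). Each returns a list of dicts, best first, with "p" (0 to 1); they miss things now and then, are a little off and sometimes report something else, mostly with a low value. They report only what shows in the picture. A call takes as long as a camera call.
- env.outline_of(camera, query): "pixels" (400x640 bool, what is visible of it) and "rect" ([left, top, right, bottom] in pixels, round what is visible of it).
The state is a dict: "t": time; "joint_pos": joint angles; "joint_vel": joint speeds; "joint_efforts": joint torques, N m; "eef_pos": TCP position; "ee_rot": TCP orientation; "wrist_force": force on the tool from outside, world axes, zero at the start; "wrist_torque": the same for the moment, N m; "grip_width": finger opening in m.
Only numpy, scipy, OpenCV 4.12 (cv2) and the standard library are available. Lean on these libraries where they do the work, as an engineer would, in place of code of your own. Each camera call takes 0.05 s, during which the arm holds its last target. There are 200 camera calls.

## Task

Start a seed count with your closed fingertips: first press the raised end of the rocker switch on the vacuum pump right down so that it is fully on, then do the same with the rocker switch on the seed counter, and then press the round start key on the counter all the way down and let it come back up. Leave the counter's two square keys unpressed, and do not lift, carry or shift the boxes, jar and other things that stand around.

Things in the scene. Friction and masses are not known exactly. Their poses are not given: they have to be found in the camera images.
- pump: vacuum pump, fixed while you work: grey plinth 260 x 180 mm with a flat deck 70 mm over the table, ribbed motor and two filter cups on the rear part (up to 78 mm above the deck). Origin on the table, 100 mm behind the middle of its front edge; x points to its rear, y to its left. It may stand left or right of the counter, turned up to 0.35 rad
- pump_switch_raised_end (a point): pump's rocker switch: black, 50 x 28 mm, two faces in a shallow V hinged at the middle, lying lengthwise on the deck's front part, raised end to the front. Point: on the top of the raised half, 20 mm from the hinge line, 5 mm from its end, 12 mm over the deck while off; moves with the rocker. Its x axis points along the rocker from hinge to raised end (level while off)
- pump_switch (a joint): tilt of the pump's rocker in rad: 0 = off, 0.30 = fully on. Off, the raised half slopes up 0.30 rad to 13 mm over the deck at its end and the other half is level, 6 mm over the deck; on, the other way round. Pushing the raised end down (about 2 N, 7 mm) until its half lies level turns it on; it stays where it is left, even half-way
- counter: seed counter, fixed while you work: white housing on a blue foot, 300 x 240 mm, flat deck 85 mm over the table, steel feed bowl (132 mm across, 45 mm high) and outlet box at the rear, flat display and rocker before them, row of three keys at the front. Origin on the table, 130 mm behind the middle of its front edge; x points to its rear, y to its left. Turned up to 0.25 rad
- counter_switch_raised_end (a point): counter's rocker switch: black, 50 x 28 mm, two faces in a shallow V hinged at the middle, lying crosswise on the deck left of the display, raised end to the counter's left. Point: on the top of the raised half, 20 mm from the hinge line, 5 mm from its end, 12 mm over the deck while off; moves with the rocker. Its x axis points along the rocker from hinge to raised end (level while off)
- counter_switch (a joint): tilt of the counter's rocker in rad: 0 = off, 0.30 = fully on. Off, the raised half slopes up 0.30 rad to 13 mm over the deck at its end and the other half is level, 6 mm over the deck; on, the other way round. Pushing the raised end down (about 2 N, 7 mm) until its half lies level turns it on; it stays where it is left, even half-way
- start_key_top (a point): the start key: the only round key of the counter's row, white, 32 mm across, top 14 mm over the deck. Its place in the row (60 mm between centres) varies. Springy: 6 mm travel, about 5 N when fully down; it comes back up when let go. Point: centre of its top face
- start_key (a joint): how far the start key is down, in m: 0 = up, 0.006 = fully down
- square_key_a_top (a point): plain white square key, 24 mm wide, top 14 mm over the counter's deck, on the same row as the round start key: not to be pressed. Point: centre of its top face
- square_key_a (a joint): how far this square key is down, in m: 0 = up, 0.006 = fully down (about 5 N)
- square_key_b_top (a point): plain white square key, 24 mm wide, top 14 mm over the counter's deck, on the same row as the round start key: not to be pressed. Point: centre of its top face
- square_key_b (a joint): how far this square key is down, in m: 0 = up, 0.006 = fully down (about 5 N)
- seedling_box_a: bystander: open clear box of seedlings, 90 x 120 mm, 60 mm high, on the table at the right; origin at the centre of its underside
- seedling_box_b: bystander: open clear box of seedlings, 90 x 120 mm, 60 mm high, on the table at the left; origin at the centre of its underside
- jar: bystander: closed jar, 52 mm across, 85 mm high, on the table between the two machines; origin at the centre of its underside
- petri_dish: bystander: closed glass petri dish, 90 mm across, 18 mm high, on the table in front of the machines; origin at the centre of its underside
- scoop: bystander: steel seed spoon 170 mm long lying flat at the front left of the table; its x axis runs along it
- brush: bystander: small brush 160 mm long lying flat at the front right of the table; its x axis runs along it
- sample_cup: bystander: white cup, 42 mm across, 42 mm high, standing loose on the counter's deck beside its display; origin at the centre of its underside

How it is judged:
By the outcome, as a careful person would: the job done as asked, in the order asked, and still so for the second after the job is handed in, with the robot touching nothing.
It also fails if it takes over 59 s, if anything falls off the work surface, if the arm or the gripper's body presses on something with over 40 N, if the wrist force passes 120 N, or if a joint passes its speed limit or range.

## Working session

There is one attempt and no reset: what is moved stays moved. The work goes in short steps, Python scripts to look and compute and a shell command to move; the robot and the scene stay as the last step left them, time stands still between calls to the robot, and variables do not carry over. Pictures are saved under pics/ and viewed, about 8 in all and at most 12, crops included, and the job is handed in when it is done.

```bash
mkdir -p pics
cat > h.py <<'E'
import numpy as np, cv2
from workcell import env
def cal(n):
    c=env.get_calibration(n); K=np.array([[c['fx'],0,c['cx']],[0,c['fy'],c['cy']],[0,0,1.]])
    return K,np.array(c['dist'],float),np.array(c['cam_to_world'])
def unproj(n,px,z,c=None):
    K,d,T=c or cal(n)
    u=cv2.undistortPoints(np.array(px,float).reshape(-1,1,2),K,d).reshape(-1,2)
    r=np.c_[u,np.ones(len(u))]@T[:3,:3].T; o=T[:3,3]
    return o+r*((z-o[2])/r[:,2])[:,None]
def proj(n,P,c=None):
    K,d,T=c or cal(n); W=np.linalg.inv(T)
    return cv2.projectPoints(np.array(P,float).reshape(-1,3),cv2.Rodrigues(W[:3,:3])[0],W[:3,3],K,d)[0].reshape(-1,2)
def save(n,f):
    im=env.grab_frame(n); cv2.imwrite('pics/'+f,im[:,:,::-1]); return im
E
python3 - <<'E'
from h import *
for n in('top','side'):
    save(n,n+'0.png'); print(n,cal(n)[2].round(3).tolist())
    for q in ['pump_switch','counter_switch','start_key','square_key_a','pump','counter','sample_cup','jar']:
        for r in env.outline_of(n,q)[:3]:
            ys,xs=np.nonzero(r['pixels']); print(q,round(r['p'],2),r['rect'],xs.mean().round(1),ys.mean().round(1))
print(env.get_obs()['t'])
E
```

```text
top [[-0.025, -0.989, 0.144, 0.229], [-1.0, 0.026, 0.005, 0.016], [-0.009, -0.143, -0.99, 1.664], [0.0, 0.0, 0.0, 1.0]]
start_key 0.7 [246.9, 220.6, 258.6, 265.0] 251.7 244.2
start_key 0.48 [395.7, 193.2, 401.3, 199.6] 395.8 196.3
start_key 0.39 [244.9, 130.7, 301.5, 208.7] 272.6 170.2
square_key_a 0.53 [409.3, 194.6, 416.9, 198.0] 411.4 196.3
pump 0.97 [244.4, 133.2, 302.4, 209.0] 272.6 170.2
counter 0.89 [364.0, 130.5, 428.3, 209.4] 393.6 166.3
counter 0.65 [414.1, 171.9, 427.4, 181.2] 420.8 175.3
counter 0.52 [458.6, 169.1, 492.3, 199.4] 475.5 182.2
sample_cup 0.61 [409.8, 194.2, 414.8, 194.4] 411.3 196.0
sample_cup 0.49 [413.4, 174.6, 425.8, 180.4] 420.4 175.5
jar 0.66 [326.5, 182.0, 337.8, 196.4] 331.5 189.7
side [[0.962, -0.154, 0.226, 0.173], [-0.273, -0.504, 0.82, -1.04], [-0.012, -0.85, -0.526, 0.758], [0.0, 0.0, 0.0, 1.0]]
pump_switch 0.48 [300.8, 172.7, 312.2, 178.3] 305.3 173.2
pump_switch 0.39 [257.5, 301.0, 326.0, 322.9] 286.6 309.5
pump_switch 0.2 [328.4, 232.3, 332.8, 241.7] 330.5 237.1
counter_switch 0.43 [347.6, 230.3, 362.3, 240.5] 355.1 236.2
square_key_a 0.53 [343.6, 258.0, 348.7, 268.6] 344.0 265.9
square_key_a 0.4 [327.0, 234.5, 337.8, 239.5] 330.4 237.0
pump 0.91 [288.4, 134.6, 371.8, 206.4] 329.4 172.5
counter 0.98 [312.5, 208.1, 454.0, 311.1] 383.5 259.7
counter 0.25 [330.7, 248.8, 344.9, 260.0] 336.8 251.2
sample_cup 0.86 [371.4, 255.4, 387.5, 278.2] 378.6 263.0
jar 0.7 [314.4, 198.6, 334.9, 229.8] 324.1 213.1
jar 0.4 [327.9, 234.2, 333.6, 243.2] 330.4 237.0
jar 0.16 [272.2, 216.4, 299.9, 239.4] 286.3 229.0
0.9
```

View pics/top0.png

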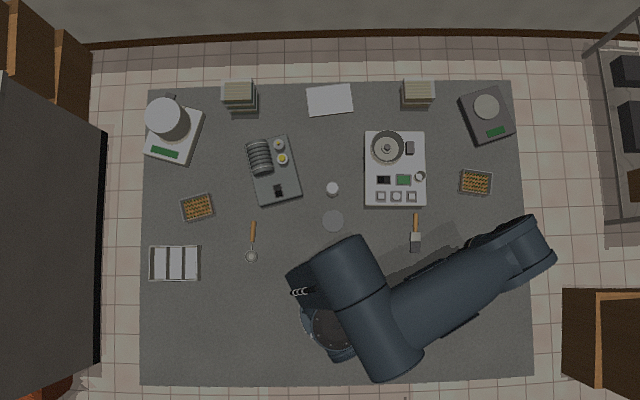

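View pics/side0.png

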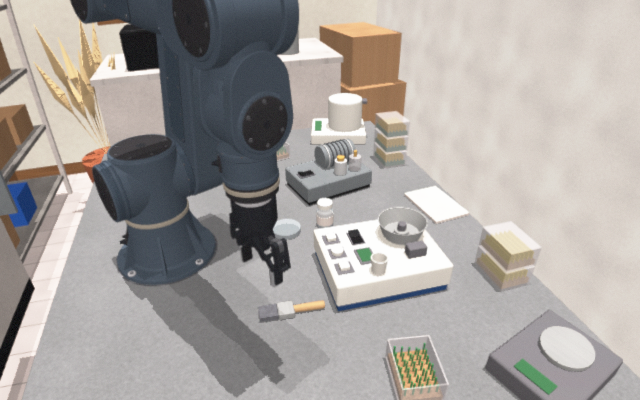

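The top view shows the pump at left (switch near 278,190), the counter at right (rocker near 383,180, keys at y≈196) and the jar at (332,189).

Run:
```python
from h import *
im=cv2.imread('pics/top0.png')[122:222,236:436]
cv2.imwrite('pics/top0c.png',cv2.resize(im,None,fx=4,fy=4,interpolation=cv2.INTER_CUBIC))
print('wristcam',cal('wrist')[2].round(3).tolist(), cal('wrist')[0].round(0).tolist(), env.get_obs()['eef_pos'],env.get_obs()['ee_rot'],env.get_obs()['wrist_force'])
print(unproj('top',[[278,190]],.08),unproj('top',[[383,180],[396,196]],.09))
```

```text
wristcam [[0.453, -0.858, -0.243, 0.288], [-0.892, -0.436, -0.123, -0.415], [-0.0, 0.272, -0.962, 0.375], [0.0, 0.0, 0.0, 1.0]] [[282.0, 0.0, 317.0], [0.0, 282.0, 200.0], [0.0, 0.0, 1.0]] [ 0.22635213 -0.44580761  0.23130193] [-1.79999001e+02 -2.89500573e-04  2.69200135e+01] [-0.00257079  1.09756081  0.50170531]
[[0.47592269 0.20735985 0.08      ]] [[ 0.50315162 -0.20370408  0.09      ]
 [ 0.438911   -0.25144689  0.09      ]]
```

View pics/top0c.png

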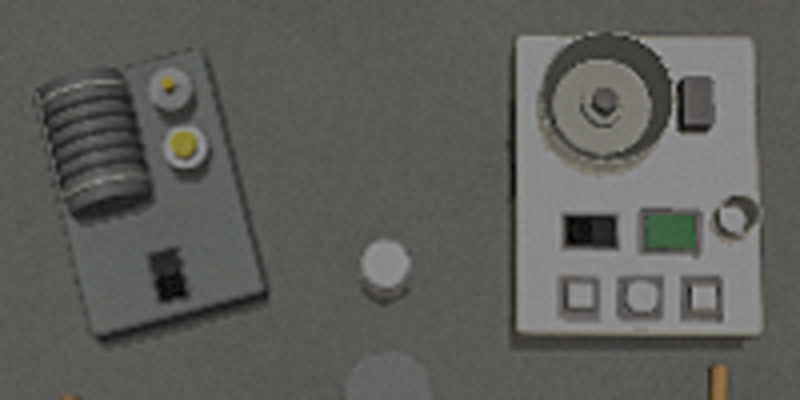

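Crop: pump rocker centre ≈ (168,276), with the darker raised half toward the front. Counter rocker ≈ (590,231). The round start key is the middle one, (640,297). I'll move over the pump for a close look.

```bash
python3 -m inch '[[0,0.03,0.08,0,-0.03],[0,0.03,0.08,0,-0.03],[0,0.03,0.08,0,-0.03],[0,0.03,0.08,0,-0.03],[0,0.03,0.08,0,-0.03],[0,0.03,0.08,0,0],[0,0.03,0.08,0,0],[0,0.03,0.08,0,0],[0,0.03,0.08,0,0],[0,0.03,0.08,0,0]]'
```

```text
t: 1.73
eef_pos: [0.3723, -0.0554, 0.2316]
ee_rot: [180.0, -0.0, 13.4]
wrist_force: [0.5, -1.5, 0.2]
grip_width: 0.0001
```

```bash
python3 -m inch '[[0,0.03,0.08,0,0],[0,0.03,0.08,0,0],[0,0.03,0.08,0,0],[0,0.03,0.08,0,0],[0,0.03,0.08,0,0],[0,0.03,0.08,0,0],[0,0,0,0,0]]'
```

```text
t: 2.32
eef_pos: [0.4711, 0.1472, 0.2305]
ee_rot: [-178.3, 0.0, 16.3]
wrist_force: [0.6, -0.8, -0.4]
grip_width: -0.0002
```

```bash
python3 -m inch '[[0,0,0.05,0,0],[0,0,0.05,0,0],[0,0,0,0,0],[0,0,0,0,0]]'
python3 - <<'E'
from h import *
o=env.get_obs(); c=cal('wrist'); save('wrist','w1.png'); import pickle; pickle.dump(c,open('w1.pkl','wb'))
print(o['eef_pos'],o['ee_rot'],o['joint_vel'])
for q in ['pump_switch','pump']:
    for r in env.outline_of('wrist',q)[:2]: print(q,r['p'],r['rect'])
E
```

```text
t: 2.65
eef_pos: [0.4761, 0.1709, 0.2314]
ee_rot: [-177.2, 0.0, 18.1]
wrist_force: [0.2, 0.8, -0.8]
grip_width: 0.0001
[0.47607662 0.17093736 0.23137007] [-1.77190888e+02  2.82977402e-02  1.80552472e+01] [-0.75626004 -0.6782698  -0.69440147 -0.01580645 -0.36607236 -0.13411139]
pump_switch 0.88 [269.6, 149.6, 301.4, 198.2]
pump 0.86 [191.2, 1.2, 392.1, 213.3]
```

View pics/w1.png

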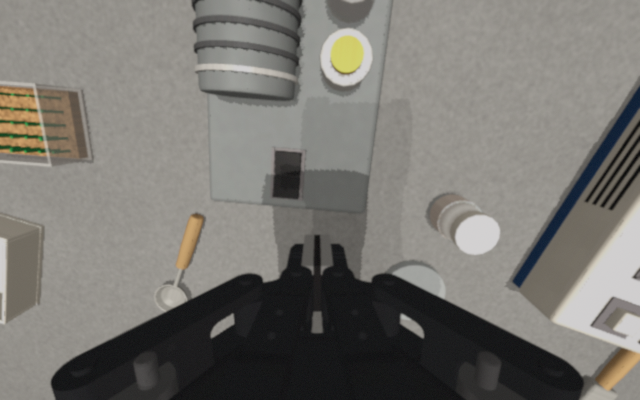

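Wrist view: rocker spans about (272–302, 149–198); pump front edge runs (211,200)→(363,211). The tool is tilted ~3° and stopped short of the command, so I'll check the joints.

Run:
```python
from h import *
import pickle
o=env.get_obs(); print(o['joint_pos'].round(1), o['joint_efforts'].round(1))
c=pickle.load(open('w1.pkl','rb'))
print(unproj('',[[211,200],[363,211],[381,96]],.07,c).round(4))
print(unproj('',[[273.5,149],[302.5,149],[300,198],[272,198]],.079,c).round(4))
im=cv2.imread('pics/w1.png')[120:220,200:380]
cv2.imwrite('pics/w1c.png',cv2.resize(im,None,fx=4,fy=4,interpolation=cv2.INTER_CUBIC))
```

```text
[ 17.9  12.8  -1.2  76.    2.8 179.9] [  0.4 -69.1  48.8  -0.    0.3  -0. ]
[[0.4177 0.2876 0.07  ]
 [0.4615 0.1195 0.07  ]
 [0.5811 0.1454 0.07  ]]
[[0.4974 0.2333 0.079 ]
 [0.507  0.2044 0.079 ]
 [0.4557 0.1913 0.079 ]
 [0.4457 0.2205 0.079 ]]
```

View pics/w1c.png

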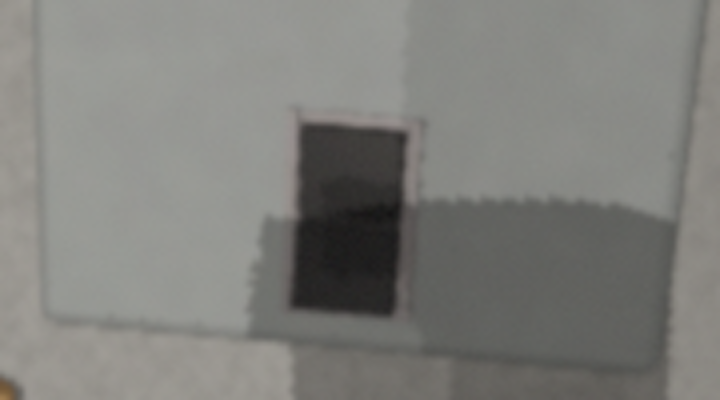

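Crop: black rocker corners at roughly (275.5,150.5), (302,152.5), (298.8,198.8), (273,197) in full-image pixels. Joint 6 is at its limit, so I'll turn the yaw positive (to about 30°).

```bash
python3 - <<'E'
from h import *
import pickle
c=pickle.load(open('w1.pkl','rb'))
f=unproj('',[[286,197.9]],.083,c)[0]; r=unproj('',[[288.7,151.5]],.076,c)[0]
d=(f-r)[:2]; print(f,r,np.hypot(*d),np.degrees(np.arctan2(*-d[::-1])))
d/=np.hypot(*d); m=(f+r)[:2]/2; print('centre',m,'target20',m+.02*d,'22',m+.022*d)
E
python3 -m inch '[[0,0,0,0,0.07],[0,-0.03,0.01,0,0.07],[0,-0.03,0.01,0,0],[0,0,0,0,0]]'
```

```text
[0.45205803 0.20561756 0.083     ] [0.49956067 0.21769487 0.076     ] 0.04901389196406544 14.264925295076694
centre [0.47580935 0.21165621] target20 [0.45642602 0.2067281 ] 22 [0.45448768 0.20623529]
t: 3.13
eef_pos: [0.4444, 0.1807, 0.2317]
ee_rot: [-177.2, 0.0, 30.6]
wrist_force: [-0.2, -0.2, 0.3]
grip_width: 0.0002
```

```bash
python3 -m inch '[[0,0.02,0.052,0,0],[0,0,0,-0.06,0],[0,0,0,-0.06,0],[0,0,0,-0.06,0],[0,0,0,-0.06,0],[0,0,0,0,0],[0,0,0,0,0]]'
```

```text
t: 3.72
eef_pos: [0.4556, 0.206, 0.1112]
ee_rot: [-177.2, 0.1, 30.6]
wrist_force: [-0.1, 0.4, 1.1]
grip_width: -0.0002
```

```bash
python3 -m inch '[[0,0,0,-0.03,0],[0,0,0,-0.02,0],[0,0,0,-0.01,0],[0,0,0,-0.005,0],[0,0,0,-0.003,0],[0,0,0,0,0],[0,0,0,0,0]]'
```

```text
t: 4.3
eef_pos: [0.4565, 0.2067, 0.0779]
ee_rot: [-177.2, -0.0, 30.6]
wrist_force: [0.8, 0.1, -0.0]
grip_width: -0.0
```

```bash
python3 -m inch '[[0,0,0,-0.002,0],[0,0,0,-0.002,0],[0,0,0,0,0]]';python3 -m inch '[[0,0,0,-0.002,0],[0,0,0,0,0]]'
```

```text
t: 4.55
eef_pos: [0.4565, 0.2068, 0.076]
ee_rot: [-177.2, -0.0, 30.6]
wrist_force: [-3.0, -1.5, 10.6]
grip_width: 0.0001
t: 4.72
eef_pos: [0.4566, 0.2068, 0.0758]
ee_rot: [-177.2, -0.1, 30.6]
wrist_force: [-7.0, -4.2, 24.9]
grip_width: 0.0001
```

Hit the hard stop at z = 0.0758 with 25 N, which is the expected height of the level half. I'll lift and check from near.

```bash
python3 -m inch '[[0,0,0,0.02,0],[0,0,0,0.06,0],[0,0,0,0.06,0],[0,0,0,0.06,0],[0,-0.02,-0.04,0.06,0],[0,-0.02,-0.04,0.03,0],[0,0,0,0,0],[0,0,0,0,0]]'
python3 - <<'E'
from h import *
im=save('wrist','w2.png'); cv2.imwrite('pics/w2c.png',cv2.resize(im[60:260,160:420,::-1],None,fx=3,fy=3,interpolation=cv2.INTER_CUBIC))
E
```

```text
t: 5.38
eef_pos: [0.4366, 0.1664, 0.2204]
ee_rot: [-177.2, -0.1, 30.6]
wrist_force: [-0.0, -0.2, -0.8]
grip_width: -0.0001
```

View pics/w2c.png

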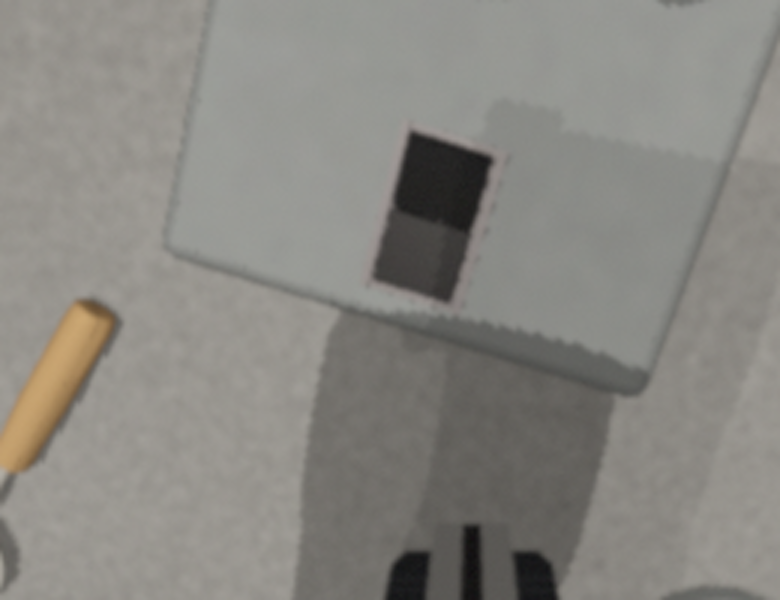

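The shading has flipped: the front half is now light (level) and the rear half dark (raised), so the pump is on. Next, the counter.

```bash
python3 -m inch '[[0,-0.01,-0.07,0.01,-0.04],[0,-0.01,-0.074,0.01,-0.04],[0,0,-0.074,0,-0.04],[0,0,-0.074,0,-0.04],[0,0,-0.074,0,-0.04],[0,0,-0.074,0,-0.04],[0,0.01,-0.074,0,-0.04],[0,0.01,-0.074,0,-0.04],[0,0,-0.07,0,-0.02],[0,0,-0.06,0,0]]'; python3 -m inch '[[0,0,0,0,0],[0,0,0,0,0]]'
python3 - <<'E'
from h import *
import pickle
c=cal('wrist'); im=save('wrist','w3.png'); pickle.dump(c,open('w3.pkl','wb'))
for q in ['counter_switch','start_key','square_key_a']:
    for r in env.outline_of('wrist',q)[:3]:
        ys,xs=np.nonzero(r['pixels']); print(q,r['p'],r['rect'],xs.mean(),ys.mean())
E
```

```text
t: 6.27
eef_pos: [0.4361, -0.1942, 0.228]
ee_rot: [-177.2, 0.1, -0.1]
wrist_force: [1.0, -0.2, 0.0]
grip_width: -0.0002
t: 6.43
eef_pos: [0.4361, -0.1931, 0.2279]
ee_rot: [-177.1, 0.1, -0.1]
wrist_force: [-0.2, 0.9, 0.2]
grip_width: 0.0002
counter_switch 0.93 [304.1, 103.8, 361.0, 136.9] 331.68731026108077 118.1584699453552
counter_switch 0.47 [306.6, 173.0, 331.4, 199.9] 317.4678260869565 185.86434782608697
start_key 0.74 [361.0, 171.4, 395.4, 206.8] 377.7535046728972 188.64836448598132
square_key_a 0.88 [422.7, 175.9, 457.4, 205.8] 438.8210947930574 190.7116154873164
square_key_a 0.72 [306.6, 169.9, 333.8, 197.4] 317.80560420315237 186.38353765323993
```

View pics/w3.png

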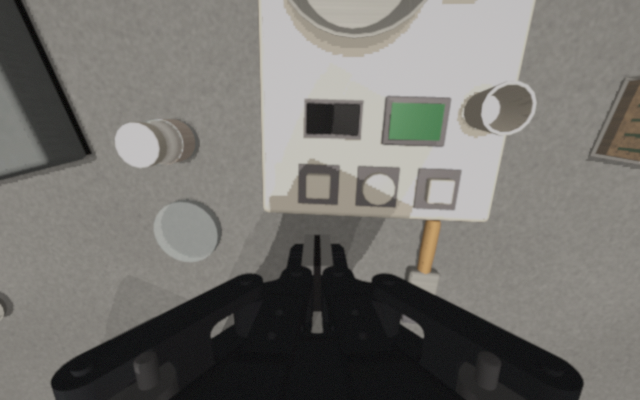

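Rocker spans about (307,118)→(360,120); round key centre ≈ (378,189); square keys at (318,186) and (439,191).

Run:
```python
from h import *
import pickle
c=pickle.load(open('w3.pkl','rb'))
g=cv2.imread('pics/w3.png').max(2); 
print(g[112:126,300:366].mean(0).round(0).astype(int).tolist()); print(g[96:144,315:350].mean(1).round(0).astype(int).tolist())
f=unproj('',[[306.5,117.8]],.098,c)[0]; r=unproj('',[[360,119.5]],.091,c)[0]
d=(f-r)[:2]; print(np.hypot(*d)); d/=np.hypot(*d); m=(f+r)[:2]/2; print('centre',m,'d',d,'target22',m+.022*d)
k=unproj('',[[378.5,189.2],[318,186.2],[439.5,191]],.099,c); print(k)
```

```text
[195, 195, 191, 175, 148, 121, 82, 42, 33, 34, 34, 34, 34, 34, 34, 34, 34, 33, 33, 34, 33, 33, 32, 32, 32, 31, 31, 31, 31, 31, 31, 32, 36, 44, 51, 55, 56, 56, 56, 56, 56, 57, 57, 57, 56, 56, 56, 57, 57, 57, 57, 57, 57, 57, 57, 57, 57, 57, 66, 95, 122, 145, 173, 189, 194, 195]
[195, 194, 187, 167, 143, 132, 119, 91, 59, 44, 44, 44, 45, 44, 44, 44, 44, 44, 44, 43, 44, 44, 43, 44, 43, 43, 43, 44, 43, 43, 44, 43, 43, 43, 43, 43, 44, 58, 90, 116, 127, 138, 162, 182, 192, 195, 195, 195]
0.05027268632749408
centre [ 0.50590458 -0.20251737] d [0.03201919 0.99948725] target22 [ 0.50660901 -0.18052865]
[[ 0.43931835 -0.24760193  0.099     ]
 [ 0.44173387 -0.18814651  0.099     ]
 [ 0.43814118 -0.30628465  0.099     ]]
```

```bash
python3 -m inch '[[0,0.07,0.013,0,0],[0,0.071,0.012,0,0],[0,0,0,-0.06,0],[0,0,0,-0.06,0],[0,0,0,-0.06,0],[0,0,0,-0.04,0],[0,0,0,-0.01,0],[0,0,0,0,0],[0,0,0,0,0]]'
```

```text
t: 7.38
eef_pos: [0.5072, -0.1795, 0.1155]
ee_rot: [-177.2, -0.0, 0.1]
wrist_force: [-0.2, 0.2, 0.5]
grip_width: 0.0003
```

```bash
python3 -m inch '[[0,0,-0.002,-0.02,0],[0,0,0,-0.015,0],[0,0,0,-0.006,0],[0,0,0,-0.004,0],[0,0,0,-0.002,0],[0,0,0,0,0],[0,0,0,0,0]]'
```

```text
t: 7.97
eef_pos: [0.5068, -0.1809, 0.0912]
ee_rot: [-177.2, 0.0, 0.0]
wrist_force: [-0.8, 0.4, 4.5]
grip_width: 0.0001
```

```bash
python3 -m inch '[[0,0,0,-0.003,0],[0,0,0,0,0],[0,0,0,0,0]]'
```

```text
t: 8.22
eef_pos: [0.5069, -0.181, 0.0908]
ee_rot: [-177.2, -0.1, 0.0]
wrist_force: [-7.2, 2.9, 24.1]
grip_width: -0.0001
```

Same hard stop (deck + 5.8 mm, 24 N). I'll lift, check, and hover to re-measure the key.

```bash
python3 -m inch '[[0,0,0,0.02,0],[0,0,0,0.06,0],[0,0,0,0.06,0],[0,-0.06,-0.04,0.05,0],[0,-0.08,-0.07,0,0],[0,0,0,0,0],[0,0,0,0,0]]'
python3 - <<'E'
from h import *
c=cal('wrist'); im=save('wrist','w4.png'); print(env.get_obs()['eef_pos'])
cv2.imwrite('pics/w4c.png',cv2.resize(im[60:260,200:460,::-1],None,fx=3,fy=3,interpolation=cv2.INTER_CUBIC))
for q in ['start_key','square_key_a']:
    for r in env.outline_of('wrist',q)[:3]:
        ys,xs=np.nonzero(r['pixels']); print(q,r['p'],r['rect'],unproj('',[[xs.mean(),ys.mean()]],.099,c))
E
```

```text
t: 8.8
eef_pos: [0.4459, -0.2285, 0.1837]
ee_rot: [-177.2, -0.0, -0.1]
wrist_force: [0.4, -0.4, -0.2]
grip_width: 0.0001
[ 0.44658513 -0.22772648  0.1833351 ]
start_key 0.63 [326.8, 192.7, 360.9, 231.8] [[ 0.44049787 -0.24725994  0.099     ]]
square_key_a 0.92 [400.2, 200.2, 431.9, 230.1] [[ 0.43839251 -0.30601912  0.099     ]]
square_key_a 0.74 [260.9, 192.7, 290.6, 224.3] [[ 0.44228519 -0.18831039  0.099     ]]
```

View pics/w4c.png

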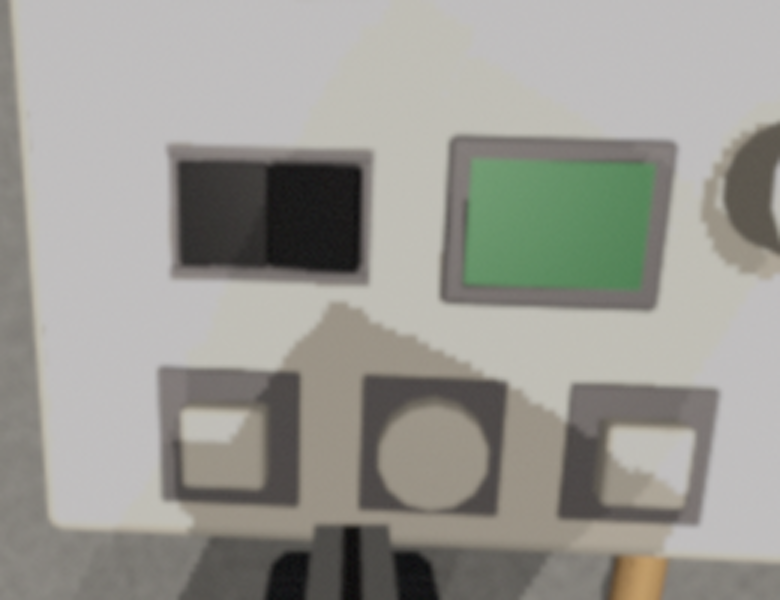

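The counter rocker has flipped too: left half light and level, right half raised. Round key measured at (0.440, −0.247).

```bash
python3 -m inch '[[0,-0.012,-0.039,0,0],[0,0,0,-0.06,0],[0,0,0,-0.06,0],[0,0,0,-0.02,0],[0,0,0,0,0],[0,0,0,0,0]]'
```

```text
t: 9.45
eef_pos: [0.4411, -0.2463, 0.1135]
ee_rot: [-177.2, 0.1, 0.1]
wrist_force: [0.1, -0.2, 0.5]
grip_width: 0.0001
```

Key top is at 0.099 and fully down at 0.093.

```bash
python3 -m inch '[[0,-0.002,-0.002,-0.018,0],[0,0,0,-0.01,0],[0,0,0,-0.006,0],[0,0,0,-0.004,0],[0,0,0,-0.003,0],[0,0,0,0,0],[0,0,0,0,0]]'
```

```text
t: 10.03
eef_pos: [0.4403, -0.248, 0.0932]
ee_rot: [-177.2, -0.0, 0.0]
wrist_force: [0.7, 0.5, 4.6]
grip_width: -0.0004
```

```bash
python3 -m inch '[[0,0,0,-0.003,0],[0,0,0,0,0],[0,0,0,0,0]]'
```

```text
t: 10.28
eef_pos: [0.4404, -0.2482, 0.0927]
ee_rot: [-177.3, -0.1, 0.0]
wrist_force: [-5.1, 2.0, 24.6]
grip_width: -0.0003
```

The key reached its stop: 24.6 N against a 5 N spring, at z = 0.0927. Releasing and doing a final check.

```bash
python3 -m inch '[[0,0,0,0.02,0],[0,0,0,0.06,0],[0,0,0,0.06,0],[0,-0.05,0,0.06,0],[0,-0.05,0,0.04,0],[0,0,0,0,0],[0,0,0,0,0]]'
python3 - <<'E'
from h import *
a=save('wrist','w5.png')[40:260,160:480]; b=save('side','side1.png')[110:340,230:490]
a=cv2.resize(a,(400,275)); b=cv2.resize(b,(400,354)); 
cv2.imwrite('pics/fin.png',cv2.resize(np.vstack([a,b]),None,fx=.95,fy=.95)[:,:,::-1])
E
```

```text
t: 10.87
eef_pos: [0.3897, -0.2482, 0.2123]
ee_rot: [-177.3, -0.1, -0.0]
wrist_force: [0.9, -0.9, -0.5]
grip_width: -0.0
```

View pics/fin.png

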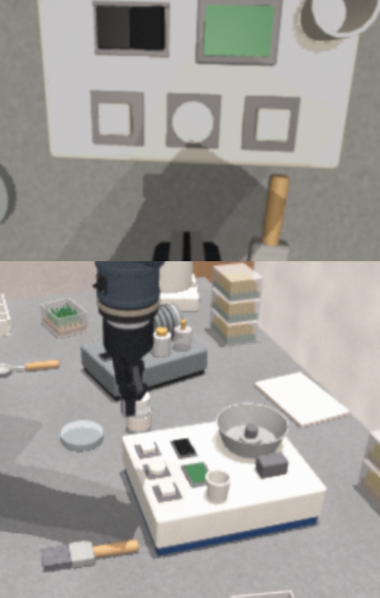

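All keys are up, the counter rocker is on, the bystanders are where they were, and the arm is clear.

```bash
python3 -c "
from workcell import env
print(env.get_obs()['t'],env.get_obs()['wrist_force']);print(env.close_job())"
```

```text
10.9667 [ 0.60430413  0.19346437 -1.48622612]
the job is handed in; nothing more can be done
None
```

I pressed the pump rocker, then the counter rocker, then the round start key with closed fingertips, and handed the job in at about 11 s.

- **Pump switch:** it stopped at z = 75.8 mm with 25 N. The near picture afterwards showed the front half level and the rear half raised, so it is on.
- **Counter switch:** it stopped at z = 90.8 mm with 24 N, and the near picture showed it flipped the same way.
- **Start key:** it went down to its stop at z = 92.7 mm with about 25 N. After release, the last pictures showed it back up.
- **Other things:** the tool stayed over the round key, clear of the two square keys, and they looked up at the end. The bystanders in the final pictures stood where they were. Seedling box A at the right was mostly out of that frame, though the arm never went near it.

**Tilt during the job:** joint 6 ran into its range end while I approached the pump. That left the tool tilted about 2.8° for the rest of the job. I turned the yaw to get away from the limit, and all three presses still reached their stops.

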